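# Load the switch box and release the turntable's index plunger

### The job

Drop both aluminium set-screw connectors into the open gray switch box on the turntable while the turntable is still locked. Then take the knob of the turntable's sprung index plunger, pull it straight up all the way to its stop so the pin is clear of its hole, and finish still gripping the knob and holding it there, so that a colleague can turn the table. Leave the receptacle, the cover plate and the screwdriver where they are.

Things in the scene. Friction and masses are not known exactly. Their poses are not given: they have to be found in the camera images.
- connector_a: Loose aluminium set-screw conduit connector, one of two alike, about 60 g, standing on its threaded nose. 50 mm tall: nose 27 mm diameter to 14 mm height, flange 38 mm diameter at 14 to 19 mm, smooth barrel 30 mm diameter at 19 to 50 mm (grip here). A set screw sticks out 6.5 mm from the barrel along body +x at 38 mm height: close the fingers along body y. Origin: centre of the underside, z up.
- connector_b: As connector_a.
- connector_a_mid (a point): Middle of connector_a, on its axis 25 mm above its underside.
- connector_b_mid (a point): Middle of connector_b, on its axis 25 mm above its underside.
- switch_box: Gray fiberglass switch box, square, 100 x 100 mm outside and 70 mm high, walls and floor 4 mm, open at the top, screwed to the turntable disc (it cannot move). Origin: centre of its underside, 30 mm above the cart top, so the rim is 100 mm above the cart top; x and y run along its sides, z up.
- turntable: Indexing turntable fixed to the cart: base 270 mm in diameter, aluminium disc 256 mm in diameter, top at 30 mm, index holes near its rim; it does not turn. Origin: centre of the underside. At local -y a dark steel bracket, 36 mm wide along local x, post 140 to 160 mm from the centre, arm inward with top at 70 mm, carries the upright plunger 110 mm from the centre; its steel collar ends at 78 mm.
- knob (a point): Centre of the plunger's black cylindrical pull knob, 28 mm in diameter and 26 mm tall, axis vertical, on local -y of the turntable, 110 mm from its centre. With the pin seated this point is 100 mm above the cart top and the knob spans 86 to 112 mm; it rises with the plunger. Room for open fingers on the two sides along the turntable's local x. Axes as the turntable's.
- plunger (a joint): Lift of the plunger in m: 0 pin seated in its hole in the disc, 0.022 against its upper stop. The pin leaves the hole at 0.016. A spring pulls it down: about 6 N at the start, 11 N at the stop; let go, it snaps back.
- receptacle: Bystander: ivory hospital-grade receptacle lying on its back, 34 x 105 x 28 mm. Origin: centre of its underside.
- cover_plate: Bystander: chrome cover plate lying flat, 70 x 114 x 5 mm, with two round openings. Origin: centre of its underside.
- screwdriver: Bystander: screwdriver lying on the cart top, about 200 mm long. Origin: under its middle.
Mind the look-alikes: they are no part of the job. What is shaped like the connector_a but yellow is not meant.

How it is judged (in metres and radians):
On the way, in this order (a step that is already met when the one before it is completed fails the run):
1. both connectors lie released in the switch box (x of connector_a_mid in the frame of switch_box between -0.046 and 0.046 m and y of connector_a_mid in the frame of switch_box between -0.046 and 0.046 m and z of connector_a_mid in the frame of switch_box between 0 and 0.062 m and x of connector_b_mid in the frame of switch_box between -0.046 and 0.046 m and y of connector_b_mid in the frame of switch_box between -0.046 and 0.046 m and z of connector_b_mid in the frame of switch_box between 0 and 0.062 m and linear speed of each of connector_a, connector_b below 0.03 m/s and contact force between the fingers and connector_a below 0.1 N and contact force between the fingers and connector_b below 0.1 N), for 0.2 s.
2. the plunger is pulled up to its stop and held by the fingers (value of joint plunger above 0.018 m and contact force between the fingers and plunger above 3 N), for 0.3 s.
At the end, for the whole second after the job is handed in: Both connectors rest inside the switch box (their middles between the walls and below the rim, untouched by the fingers), and the fingers hold the plunger still at its upper stop (lifted more than 18 of 22 mm) with more than 3 N of contact on it (all of step 1 and all of step 2 and velocity of joint plunger between -0.01 and 0.01 m/s); the arm keeps its last pose, push and grip.
It fails at once if the plunger is lifted more than 6 mm while a connector is not yet in the box (value of joint plunger above 0.006 m and not (x of connector_a_mid in the frame of switch_box between -0.046 and 0.046 m and y of connector_a_mid in the frame of switch_box between -0.046 and 0.046 m and z of connector_a_mid in the frame of switch_box between 0 and 0.062 m and x of connector_b_mid in the frame of switch_box between -0.046 and 0.046 m and y of connector_b_mid in the frame of switch_box between -0.046 and 0.046 m and z of connector_b_mid in the frame of switch_box between 0 and 0.062 m)).
It fails at once if the receptacle is shifted by more than 20 mm (distance of receptacle from where it was at the start of the episode above 0.02 m).
It fails at once if the cover plate is shifted by more than 20 mm (distance of cover_plate from where it was at the start of the episode above 0.02 m).
It fails at once if the screwdriver is shifted by more than 20 mm (distance of screwdriver from where it was at the start of the episode above 0.02 m).
It also fails if it takes over 58 s, if anything falls off the work surface, if the arm or the gripper's body presses on something with over 40 N, if the wrist force passes 120 N, or if a joint passes its speed limit or range.

### The arm

A 7-joint arm with a two-finger parallel gripper is mounted at the origin on the work surface. World frame = base frame: x ahead of the robot, y to its left, z up, the work surface at z = 0. Lengths are in mm, angles in rad, forces in N, time in s.
With the tool pointing down it reaches from about 400 to 900 mm from the base axis. Payload 5.6 kg.
Tool frame: the origin (TCP) lies between the finger pads; the fingertips stand 8 mm ahead of it and the grasp point (between the pads) lies 11 mm behind it (manip.tcp_to_tips is the distance from the TCP to the fingertips, in mm); z points along the fingers, y is the direction in which the jaws open and shut (so a half turn about z gives the same grasp; the last joint's range is limited). The gripper opens to 92 mm and grips with 3 to 60 N. Pads are 20 mm wide; open, the fingers measure 128 mm over their backs; the gripper's body (75 mm by 189 mm) begins 69 mm behind the grasp point.
Start: joints at [-1.245, 0.468, -0.012, 1.603, 0.006, 1.071, -0.056], TCP at [234.363, 606.286, 222.592] pointing down, gripper open.
Joint ranges: [-2.53, 2.53], [-0.31, 2.02], [-1.57, 1.55], [0.28, 2.44], [-1.29, 4.43], [0.15, 1.84], [-2.92, 2.92]. Speed limits (rad/s): [2.57, 2.57, 3.14, 3.14, 3.14, 3.14, 3.14].

### API

Orientations are given as a unit quaternion [x, y, z, w].
In Python, from rig import status, capture, get_calibration, order, manip gives the robot as it stands.
- The arm moves only by the tool step_arm, never from a script. Its argument "targets" is one flat list of numbers, 7 for each row, row after row: the shift along the world's x, y, z in m, then the turn, a rotation vector about the world's x, y, z in rad, then the finger opening in m, from 0 to 0.0919. In form: [tx, ty, tz, rx, ry, rz, gripper, tx, ty, tz, rx, ry, rz, gripper, ...]. A call has 1 to 5 rows; each row shifts and turns the commanded pose from where the row before left it; what a row does not reach is not made up. A row lasts 1/12 s, in which the tool goes at most 41.7 mm and 7.16 degrees, less where a joint would pass 70% of its speed; a pose out of reach is approached as far as the arm can. A call is refused whole if a number of a shift passes 0.0417 or a number of a turn 0.125, either way. A call with a gripper value outside its range is refused whole. The fingers move at their own pace and stop on an object; "squeeze" is the grip in N (left out, the last holds). Time passes only in rows, so rows that do not move let the fingers close. It gives the time, the measured TCP pose, the force and the opening at its end, in the units of the state.
- status.observe(): the state, without advancing time (a new reading comes with each control period).
- capture(name): name is "scene" or "top"; returns the picture (480x640x3 uint8, red, green, blue); there is no depth.
- get_calibration(name): a dict with "vertical_fov" (degrees; the focal length in pixels is half the picture's height over the tangent of half this angle, whatever the lens; pixels are square), "cx", "cy" (the principal point, pixels), "R" (3x3) and "t" (3): a world point X has camera coordinates R X + t. Camera axes: x right, y down, z forward; pixel columns grow to the right and rows downward; lengths in mm; the calibration is good to about 2 mm. A picture is of the moment at which its call begins. get_calibration takes no time and is no camera call.
- order.close_job(): hands the job in, once; it reports no verdict.
The state is a dict: "t": time; "joint_pos": joint angles; "qvel": joint speeds; "joint_efforts": joint torques, N m; "eef_pos": TCP position; "tool_rot": TCP orientation; "ft_force": force on the tool from outside, world axes, zero at the start; "wrist_torque": the same for the moment, N m; "width": opening from 0.0 (shut) to 1.0 (fully open).
Only numpy, scipy, OpenCV 4.12 (cv2) and the standard library are available. Lean on these libraries where they do the work, as an engineer would, in place of code of your own. Each camera call takes 0.05 s, during which the arm holds its last target. There are 200 camera calls.

## Working session

There is one attempt and no reset: what is moved stays moved. The work goes in short steps, Python scripts to look and compute and a tool call to move; the robot and the scene stay as the last step left them, time stands still between calls to the robot, and variables do not carry over. Pictures are saved under pics/ and viewed, about 8 in all and at most 12, crops included, and the job is handed in when it is done.

Besides the shell and the picture viewer there is one more tool, called after "Request:" as name(argument=value, ...) on one line, values as JSON. step_arm: Moves the arm, as the interface text tells. Its arguments: {"type":"object","properties":{"targets":{"type":"array"},"squeeze":{"type":"number"}},"required":["targets"]}

```bash
mkdir -p pics; ls
python3 - <<'E'
from rig import status,capture,get_calibration,manip
import cv2,numpy as np
for n in("scene","top"):
    im=capture(n);cv2.imwrite(f"pics/{n}0.png",im[:,:,::-1]);c=get_calibration(n);print(n,c)
s=status.observe();print(s)
E
```

```text
pics
scene {'vertical_fov': 54.8357451553639, 'cx': 317.13382112097526, 'cy': 235.10225751933487, 'R': array([[ 0.73656957,  0.67632882, -0.00667722],
       [ 0.59003641, -0.6473545 , -0.48248231],
       [-0.33063922,  0.35144199, -0.87588026]]), 't': array([-447.03865799, -277.68396646, 1237.05655531])}
top {'vertical_fov': 47.88964476735096, 'cx': 324.9446594928909, 'cy': 236.7060583296241, 'R': array([[-0.02218223, -0.99963297, -0.0155521 ],
       [-0.9944413 ,  0.02366324, -0.10259901],
       [ 0.10292936,  0.01318978, -0.99460121]]), 't': array([  67.51123209,  587.98805283, 1396.19026447])}
{'t': 0.1, 'joint_pos': array([-1.24499398,  0.46829478, -0.01164876,  1.60354938,  0.00601489,
        1.07144489, -0.05628649]), 'qvel': array([ 0.00086857, -0.0029375 , -0.0017887 , -0.00045987,  0.00017054,
       -0.0006963 ,  0.0001672 ]), 'joint_efforts': array([ 1.01153037e-03, -5.21640801e+01, -1.24288004e-02, -2.44365209e+01,
       -5.67639212e-02,  1.40229729e-02,  5.12719919e-05]), 'eef_pos': array([234.17022257, 605.77361826, 221.72457365]), 'tool_rot': array([ 1.83359154e-01,  9.83045640e-01, -8.25087373e-04, -9.72753610e-05]), 'ft_force': array([ 0.50615475, -0.07373936, -0.15345657]), 'wrist_torque': array([-0.01024001, -0.06571682, -0.0073801 ]), 'width': 1.0013354324513157}
```

View pics/scene0.png

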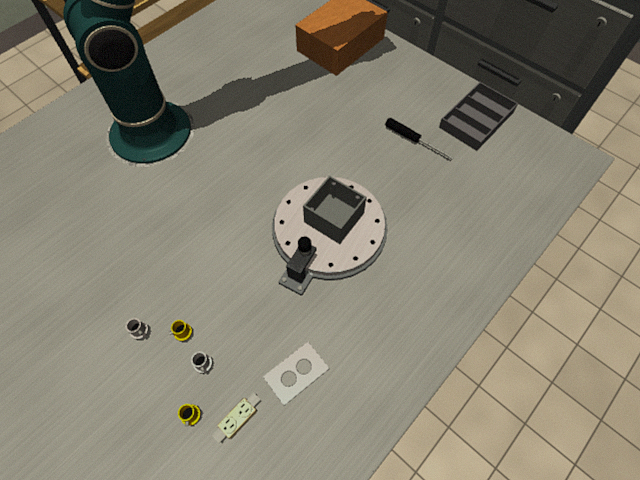

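View pics/top0.png

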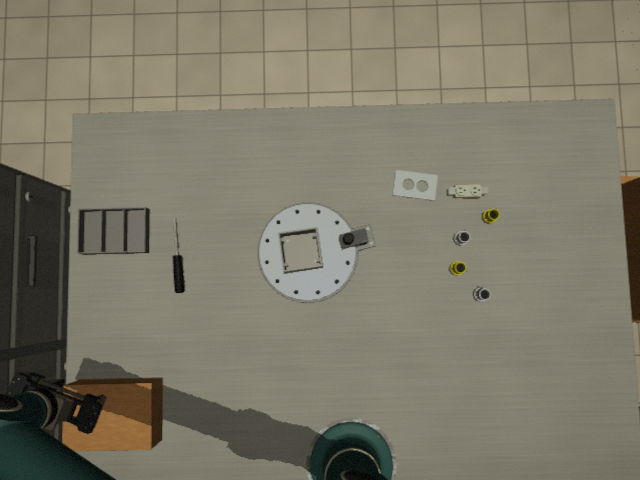

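The aluminium connectors are at scene (138,328) and (202,362), and in the top view at (482,294) and (462,237). The look-alikes are yellow, at scene (181,330) and (190,413), top (458,268) and (491,215). The box is at top (301,250) and the knob at (348,240). I'll check the choice in a close crop.

Run:
```python
import cv2,numpy as np
s=cv2.imread("pics/scene0.png");t=cv2.imread("pics/top0.png")
def cr(im,u,v,w,h,k):return cv2.resize(im[v-h//2:v+h//2,u-w//2:u+w//2],None,fx=k,fy=k,interpolation=cv2.INTER_CUBIC)
a=[cr(t,482,294,32,32,8),cr(t,462,237,32,32,8),cr(t,348,240,32,32,8)]
b=[cr(s,138,328,32,32,8),cr(s,202,362,32,32,8),cr(s,304,250,32,32,8)]
cv2.imwrite("pics/crop1.png",np.vstack([np.hstack(a),np.hstack(b)]))
c=np.hstack([cr(t,310,250,110,120,4),cr(s,335,215,84,120,4)])
cv2.imwrite("pics/crop2.png",c)
```

```text
(no output)
```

View pics/crop1.png

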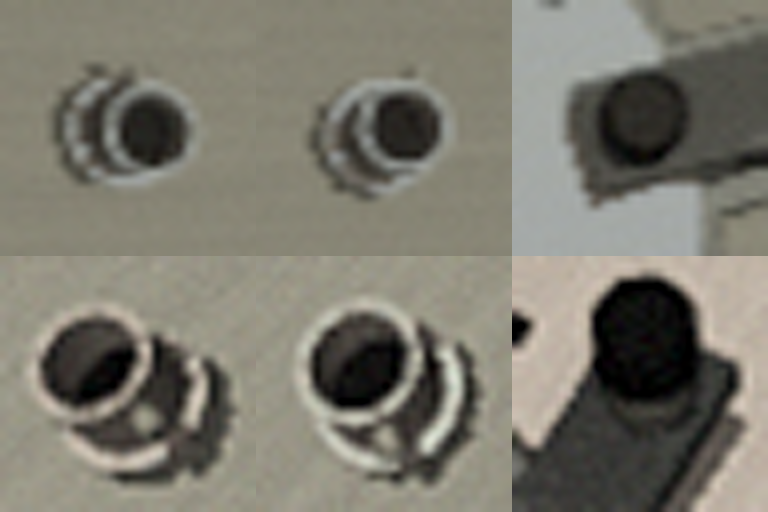

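View pics/crop2.png

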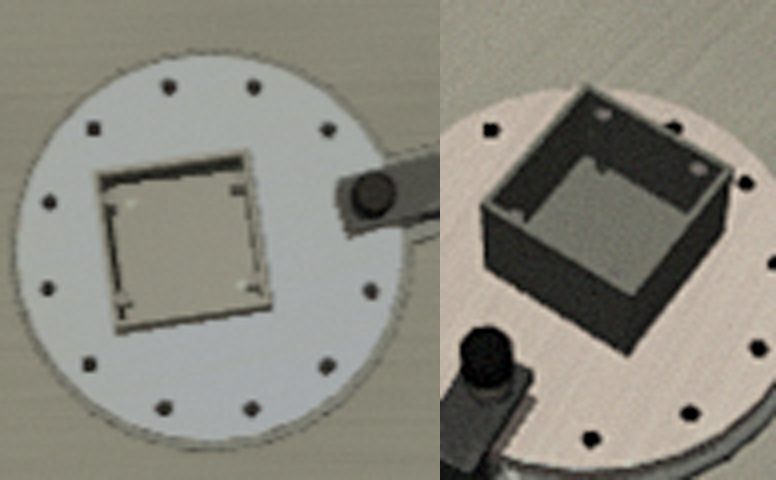

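The choice holds: both picks are bare aluminium. The set screws show in the scene view at about (139.5,332) on the first and (201.5,368) on the second, both facing that camera.

```bash
cat > h.py <<'E'
import cv2,numpy as np
from rig import get_calibration
from scipy.optimize import least_squares
C={n:get_calibration(n) for n in("scene","top")}
def ray(n,p):
    c=C[n];f=240/np.tan(np.radians(c["vertical_fov"]/2))
    d=c["R"].T@np.array([(p[0]-c["cx"])/f,(p[1]-c["cy"])/f,1]);o=-c["R"].T@c["t"];return o,d/np.linalg.norm(d)
def plane(n,p,z):
    o,d=ray(n,p);return o+d*(z-o[2])/d[2]
def tri(ps,pt):
    A=0;b=0;R=[]
    for n,p in(("scene",ps),("top",pt)):
        o,d=ray(n,p);P=np.eye(3)-np.outer(d,d);A=A+P;b=b+P@o;R.append((o,P))
    X=np.linalg.solve(A,b);return X,[round(float(np.linalg.norm(P@(X-o))),1) for o,P in R]
def dark(n,u,v,th,r=14,k=8,im=None):
    im=cv2.imread(f"pics/{n}0.png") if im is None else im
    u,v=int(u),int(v);g=cv2.resize(cv2.cvtColor(im[v-r:v+r,u-r:u+r],cv2.COLOR_BGR2GRAY),None,fx=k,fy=k,interpolation=cv2.INTER_CUBIC)
    cs,_=cv2.findContours((g<th).astype(np.uint8),cv2.RETR_EXTERNAL,cv2.CHAIN_APPROX_NONE)
    c=max((c for c in cs if cv2.pointPolygonTest(c,(r*k,r*k),False)>=0),key=cv2.contourArea)
    e=cv2.fitEllipse(c);x,y,w,h=cv2.boundingRect(c)
    q=lambda a,b:((a+.5)/k-.5+u-r,(b+.5)/k-.5+v-r)
    return q(*e[0]),q(x+w/2,y+h/2),(w/k,h/k)
E
python3 - <<'E'
from h import *
np.set_printoptions(precision=1,suppress=True)
for nm,s,t,sc in(("A",(133,325),(485,294),(139.5,331.8)),("B",(199,359),(465,237),(201.5,367.9))):
    for th in (85,100):
        a=dark("scene",*s,th,r=10);b=dark("top",*t,th,r=10);X,r=tri(a[0],b[0]);print(nm,th,a,b,X,r,"z50:",plane("scene",a[0],50),plane("top",b[0],50))
    c=tri(a[0],b[0])[0]; o,d=ray("scene",sc)
    q=plane("scene",sc,38);print(" screw z38",q,"yaw",np.degrees(np.arctan2(*(q-c)[1::-1])),np.linalg.norm((q-c)[:2]))
for th in(30,40): 
    a=dark("scene",304,246,th,r=14);b=dark("top",348,239,th,r=10);print("knob",th,a,b,tri(a[1],b[1]),plane("scene",a[1],100),plane("top",b[1],100))
T=[(97,172),(247,152),(271,307),(118,332)];S=[(293,170),(191,296),(43,205),(147,86)]
P=[]
for s,t in zip(S,T):
    X,r=tri((293+s[0]/4-.4,155+s[1]/4-.4),(255+t[0]/4-.4,190+t[1]/4-.4));P.append(X);print("rim",X,r)
print(np.mean(P,0))
im=cv2.imread("pics/top0.png");g=cv2.cvtColor(im,cv2.COLOR_BGR2HSV)
m=((g[...,2]>165)&(g[...,1]<40)).astype(np.uint8);m[:190]=0;m[310:]=0;m[:,:250]=0;m[:,365:]=0
c=max(cv2.findContours(m,0,1)[0],key=cv2.contourArea);e=cv2.fitEllipse(cv2.convexHull(c));print("disc",e,plane("top",e[0],30))
E
```

```text
A 85 ((132.6346664428711, 324.88180923461914), (132.8125, 325.125), (12.0, 11.125)) ((484.5037612915039, 293.9468078613281), (484.625, 294.0), (8.375, 8.875)) [ 429.9 -352.4   50.7] [0.5, 0.5] z50: [ 429.3 -352.9   50. ] [ 430.1 -352.2   50. ]
A 100 ((132.64784336090088, 324.8652515411377), (132.8125, 325.0625), (12.25, 11.5)) ((484.5023012161255, 293.9106731414795), (484.625, 293.9375), (9.125, 9.25)) [ 430.  -352.4   50.9] [0.5, 0.5] z50: [ 429.3 -352.8   50. ] [ 430.2 -352.2   50. ]
 screw z38 [ 445.  -352.8   38. ] yaw -1.5308085714422144 15.007703886770127
B 85 ((198.3448724746704, 358.8957748413086), (198.5, 358.875), (12.125, 11.875)) ((464.18103790283203, 236.38787078857422), (464.1875, 236.375), (8.5, 8.375)) [ 579.3 -307.7   50.9] [0.5, 0.5] z50: [ 578.8 -308.1   50. ] [ 579.6 -307.5   50. ]
B 100 ((198.36262702941895, 358.8665590286255), (198.5, 358.8125), (12.375, 12.0)) ((464.16727924346924, 236.34734630584717), (464.0625, 236.375), (9.25, 8.625)) [ 579.4 -307.6   51.1] [0.5, 0.5] z50: [ 578.7 -308.    50. ] [ 579.7 -307.4   50. ]
 screw z38 [ 592.3 -315.2   38. ] yaw -30.644360153893793 14.974063916115728Traceback (most recent call last):
  File "<stdin>", line 9, in <module>
  File "h.py", line 19, in dark
    c=max((c for c in cs if cv2.pointPolygonTest(c,(r*k,r*k),False)>=0),key=cv2.contourArea)
ValueError: max() iterable argument is empty
```

Run:
```python
from h import *
np.set_printoptions(precision=1,suppress=True)
for n,u,v in(("scene",304,244),("top",348,239)):
    g=cv2.cvtColor(cv2.imread(f"pics/{n}0.png"),6);print(g[v-10:v+14:1,u-10:u+11:2])
T=[(97,172),(247,152),(271,307),(118,332)];S=[(293,170),(191,296),(43,205),(147,86)]
P=[]
for s,t in zip(S,T):
    X,r=tri((293+s[0]/4-.4,155+s[1]/4-.4),(255+t[0]/4-.4,190+t[1]/4-.4));P.append(X);print("rim",X,r)
print(np.mean(P,0))
im=cv2.imread("pics/top0.png");g=cv2.cvtColor(im,cv2.COLOR_BGR2HSV)
m=((g[...,2]>165)&(g[...,1]<40)).astype(np.uint8);m[:190]=0;m[310:]=0;m[:,:250]=0;m[:,365:]=0
c=max(cv2.findContours(m,0,1)[0],key=cv2.contourArea);e=cv2.fitEllipse(cv2.convexHull(c));print("disc",e,plane("top",e[0],30))
```

```text
[[177 176 184 185 181 178 186 181 186 175 184]
 [180 183 188 187 189 170 176 185 181 178 183]
 [178 187 181 180 148  99 121 183 184 181 184]
 [180 186 192 139   0   0   2 131 191 184 176]
 [182 180 182  38   1   8   4  21 177 188 177]
 [183 188 145   0  10  20  22   1 114 185 178]
 [188 187  77   9  21  13  19   8  57 187 181]
 [183 193  13  10  12  18  19  10  45 191 179]
 [182 188   8  14  16  12  12  14  33 191 179]
 [183 192  13   8  13  15  17  11  10 198 179]
 [179 187  38  16  20   7  15  12  11 189 188]
 [185 185  58   4  15  20  12   2   0 138 184]
 [182 184  43   2  17   9  11   9   0  58 140]
 [179 187   1   5  13  12  14   3   7  56  46]
 [178 173  19   8   8   8   2  10   0  56  61]
 [178 136  43   1   4   0  14   0  12  62  48]
 [191  62  46  15   0   0   0   9  26  59  43]
 [182  50  48  34   4   0  12  29  33  65  23]
 [152  52  60  37  34  38  41  51  34  60  49]
 [ 97  52  57  39  58  67  71  53  25  56  69]
 [ 41  59  53  52  44  52  42  34  49  38  72]
 [ 51  55  63  62  36  45  52  39  57  21  86]
 [ 51  52  58  62  51  48  59  65  55  44  84]
 [ 58  66  57  53  
[... 742 characters left out ...]
3  75  56  35  27  58  83  77  53  55]
 [167 131  65  76  76  72  73  63  64  60  60]
 [167 139  73  79  73  61  65  89  92  61  96]
 [167 138  66  57  65  90 155 159 158 109 123]
 [168 164  86  86 136 157 168 168 169 126 127]
 [167 166  99 156 163 167 169 168 167 131 127]
 [167 168 159 167 167 168 165 167 167 129  89]
 [167 167 167 168 166 167 167 167 166 123 116]
 [167 167 168 165 166 167 166 166 167 128 117]]
rim [596.1 169.5  98.3] [0.7, 0.7]
rim [606.4  74.3  94.9] [0.0, 0.0]
rim [508.8  62.   95.2] [1.0, 1.0]
rim [496.2 159.2  93.8] [2.1, 2.1]
[551.9 116.3  95.5]
disc ((307.0113220214844, 251.6870880126953), (94.35398864746094, 94.6277084350586), 39.882354736328125) [550.9 102.1  30. ]
```

Run:
```python
from h import *
np.set_printoptions(precision=1,suppress=True)
a,b=(304.2,244.2),(347.9,238.7)
X,r=tri(a,b);print(X,r,plane("scene",a,100),plane("top",b,100))
v=np.array([550.9,102.1])-X[:2];print(np.linalg.norm(v),np.degrees(np.arctan2(v[1],v[0]))-90)
print("camera",ray("scene",(0,0))[0])
from rig import status
from scipy.spatial.transform import Rotation as R
print(R.from_quat(status.observe()["tool_rot"]).as_matrix())
```

```text
[576.   -4.7  96.2] [0.3, 0.3] [577.3  -6.3 100. ] [575.8  -4.4 100. ]
109.74610230496414 13.237468306306738
camera [ 902.1 -312.2  946.6]
[[-0.9  0.4 -0. ]
 [ 0.4  0.9 -0. ]
 [-0.  -0.  -1. ]]
```

Plan: B is at (579,-308) with its screw at about -25°. A is at (430,-352) with its screw at about 0°. The box centre is (552,116) at yaw 6.5°. The knob is at (576,-5), with its jaw axis at 13°. Moving towards B first.

Request:
step_arm(targets=[0.0266,-0.0306,0,0,0,0,0.06,0.0266,-0.0306,0,0,0,0,0.06,0.0266,-0.0306,0,0,0,0,0.06,0.0266,-0.0306,0,0,0,0,0.06,0.0266,-0.0306,0,0,0,0,0.06], squeeze=20)

```text
t: 0.52
eef_pos: [368.1, 451.5, 222.2]
tool_rot: [0.183, 0.983, -0.0, -0.0]
ft_force: [0.6, 0.5, 0.3]
width: 0.665
```

Request:
step_arm(targets=[0.0266,-0.0306,0,0,0,0,0.06,0.0266,-0.0306,0,0,0,0,0.06,0.0266,-0.0306,0,0,0,0,0.06,0.0266,-0.0306,0,0,0,0,0.06,0.0266,-0.0306,0,0,0,0,0.06])

```text
t: 0.93
eef_pos: [501.2, 298.4, 222.4]
tool_rot: [0.183, 0.983, -0.0, -0.0]
ft_force: [0.9, 0.3, -1.2]
width: 0.656
```

Request:
step_arm(targets=[0.0053,-0.0405,0,0,0,0,0.06,0.0053,-0.0405,0,0,0,0,0.06,0.0053,-0.0405,0,0,0,0,0.06,0.0053,-0.0405,0,0,0,0,0.06,0.0053,-0.0405,0,0,0,0,0.06])

```text
t: 1.35
eef_pos: [526.5, 95.7, 222.4]
tool_rot: [0.183, 0.983, -0.0, -0.0]
ft_force: [0.9, 0.8, 0.6]
width: 0.653
```

Request:
step_arm(targets=[0.0053,-0.0404,0,0,0,0,0.06,0.0053,-0.0404,0,0,0,0,0.06,0.0053,-0.0404,0,0,0,0,0.06,0.0053,-0.0404,0,0,0,0,0.06,0.0053,-0.0404,0,0,0,0,0.06])

```text
t: 1.77
eef_pos: [553.0, -106.1, 222.5]
tool_rot: [0.183, 0.983, 0.0, -0.0]
ft_force: [1.5, -0.2, -0.0]
width: 0.651
```

Request:
step_arm(targets=[0.0053,-0.0404,0,0,0,0,0.06,0.0053,-0.0404,0,0,0,0,0.06,0.0053,-0.0404,0,0,0,0,0.06,0.0053,-0.0404,0,0,0,0,0.06,0.0053,-0.0404,0,0,0,0,0.06])

```text
t: 2.18
eef_pos: [579.6, -308.0, 222.2]
tool_rot: [0.183, 0.983, 0.0, -0.0]
ft_force: [0.9, 0.2, -1.1]
width: 0.648
```

Request:
step_arm(targets=[0,0,-0.04,0,0,0,0.06,0,0,-0.04,0,0,0,0.06,0,0,-0.04,0,0,0,0.06,0,0,0,0,0,0,0.06])

```text
t: 2.52
eef_pos: [574.4, -303.3, 93.9]
tool_rot: [0.184, 0.983, 0.002, -0.007]
ft_force: [-1.0, 0.8, -1.2]
width: 0.653
```

Run:
```python
from rig import capture
from h import *
np.set_printoptions(precision=1,suppress=True)
def cr(im,u,v):return cv2.resize(im[v-30:v+30,u-40:u+40],None,fx=5,fy=5,interpolation=cv2.INTER_CUBIC)
s,t=[capture(n)[:,:,::-1] for n in("scene","top")]
cv2.imwrite("pics/b.png",np.hstack([cr(s,202,352),cr(t,462,237)]))
```

```text
(no output)
```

View pics/b.png

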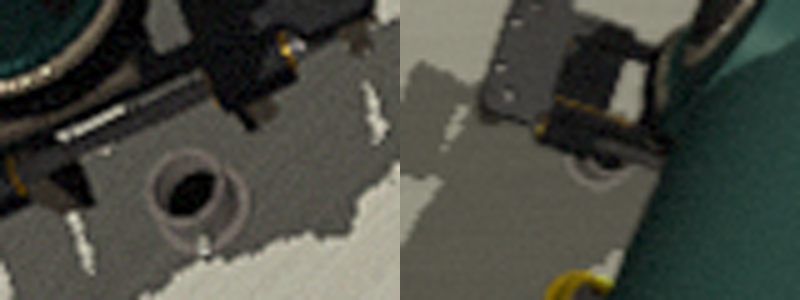

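The picture shows B standing undisturbed between the open fingers (scene crop about (190,195)), with its screw towards the lower right. The pose drifted slightly, so I'll check the joints.

Run:
```python
from rig import status
s=status.observe()
for k in("t","joint_pos","qvel","eef_pos","tool_rot","ft_force","joint_efforts"):print(k,s[k].round(3) if k!="t" else s[k])
```

```text
t 2.6167
joint_pos [ 0.204  0.623  0.324  1.693 -0.245  0.869  1.833]
qvel [-0.007 -0.062  0.02  -0.05   0.003 -0.001  0.001]
eef_pos [ 579.043 -305.871  101.675]
tool_rot [ 0.183  0.983  0.    -0.002]
ft_force [ 0.221 -1.739  1.236]
joint_efforts [ 4.9000e-02 -5.1415e+01  4.7670e+00 -1.8484e+01  9.0000e-03  1.1400e-01
  1.6000e-02]
```

Only dynamic overshoot, which is settling. Now descending gently and gripping.

Request:
step_arm(targets=[0,0,-0.016,0,0,0,0.06,0,0,-0.016,0,0,0,0.06,0,0,-0.012,0,0,0,0.06,0,0,-0.008,0,0,0,0.06,0,0,-0.006,0,0,0,0.06])

```text
t: 3.03
eef_pos: [580.8, -306.5, 45.6]
tool_rot: [0.183, 0.983, -0.0, 0.001]
ft_force: [1.0, 0.2, -0.4]
width: 0.649
```

Request:
step_arm(targets=[0,0,-0.006,0,0,0,0.06,0,0,-0.004,0,0,0,0.06,0,0,-0.002,0,0,0,0.06,0,0,0,0,0,0,0.06,0,0,0,0,0,0,0.06])

```text
t: 3.45
eef_pos: [580.0, -306.4, 32.8]
tool_rot: [0.183, 0.983, -0.0, 0.0]
ft_force: [0.3, -0.8, -0.2]
width: 0.652
```

Request:
step_arm(targets=[-0.0005,-0.001,-0.001,0,0,0,0.02,0,0,0,0,0,0,0.02,0,0,0,0,0,0,0.02,0,0,0,0,0,0,0.02,0,0,0,0,0,0,0.02], squeeze=20)

```text
t: 3.87
eef_pos: [579.4, -307.2, 31.7]
tool_rot: [0.183, 0.983, -0.0, 0.0]
ft_force: [-0.1, 0.2, 1.1]
width: 0.321
```

Request:
step_arm(targets=[0,0,0,0,0,0,0.02,0,0,0.003,0,0,0,0.02,0,0,0.008,0,0,0,0.02,0,0,0.015,0,0,0,0.02,0,0,0.025,0,0,0,0.02])

```text
t: 4.28
eef_pos: [578.0, -306.5, 82.0]
tool_rot: [0.183, 0.983, 0.0, -0.002]
ft_force: [0.3, -0.4, -0.5]
width: 0.321
```

Request:
step_arm(targets=[0,0,0.03,0,0,0,0.02,0,0,0.035,0,0,0,0.02,0,0,0.025,0,0,0,0.02,-0.004,0.02,0.01,0,0,0.042,0.02,-0.005,0.0363,0,0,0,0.04,0.02])

```text
t: 4.7
eef_pos: [571.5, -256.5, 188.1]
tool_rot: [0.145, 0.989, -0.002, 0.004]
ft_force: [0.9, 0.6, -1.7]
width: 0.323
```

Request:
step_arm(targets=[-0.005,0.0365,0,0,0,0.05,0.02,-0.005,0.0365,0,0,0,0.05,0.02,-0.005,0.0365,0,0,0,0.05,0.02,-0.005,0.0365,0,0,0,0.05,0.02,-0.005,0.0365,0,0,0,0.05,0.02])

```text
t: 5.12
eef_pos: [545.2, -66.9, 184.4]
tool_rot: [0.017, 1.0, 0.0, 0.001]
ft_force: [0.3, -0.5, -0.3]
width: 0.321
```

Request:
step_arm(targets=[-0.005,0.0365,0,0,0,0.05,0.02,-0.005,0.0365,0,0,0,0.05,0.02,-0.005,0.0365,0,0,0,0.05,0.02,-0.002,0.0365,0,0,0,0,0.02,0,0.02,0,0,0,0,0.02])

```text
t: 5.53
eef_pos: [527.7, 102.3, 184.3]
tool_rot: [-0.059, 0.998, 0.001, 0.001]
ft_force: [-0.1, 0.3, -0.6]
width: 0.318
```

Request:
step_arm(targets=[0,0.01,0,0,0,0,0.02,0,0,0,0,0,0,0.02,0,0,0,0,0,0,0.02])

```text
t: 5.78
eef_pos: [528.7, 106.5, 183.3]
tool_rot: [-0.056, 0.998, -0.0, 0.0]
ft_force: [0.7, -0.2, 0.3]
width: 0.323
```

Request:
step_arm(targets=[0,0.007,-0.02,0,0,0,0.02,0,0,-0.02,0,0,0,0.02,0,0,-0.01,0,0,0,0.02,0,0,0,0,0,0,0.02,0,0,0,0,0,0,0.02])

```text
t: 6.2
eef_pos: [528.5, 112.8, 132.6]
tool_rot: [-0.055, 0.998, -0.0, -0.0]
ft_force: [0.1, -0.0, 0.3]
width: 0.321
```

```bash
cat > look.py <<'E'
import sys
from rig import capture,status
from h import *
def cr(im,u,v):return cv2.resize(im[v-35:v+35,u-40:u+40],None,fx=5,fy=5,interpolation=cv2.INTER_CUBIC)
s,t=[capture(n)[:,:,::-1] for n in("scene","top")]
a=list(map(int,sys.argv[2:]));cv2.imwrite(sys.argv[1],np.hstack([cr(s,*a[:2]),cr(t,*a[2:])]));print(status.observe()["eef_pos"])
E
python3 look.py pics/box1.png 335 205 301 250
```

```text
[529.21245831 113.71967737 133.52837043]
```

View pics/box1.png

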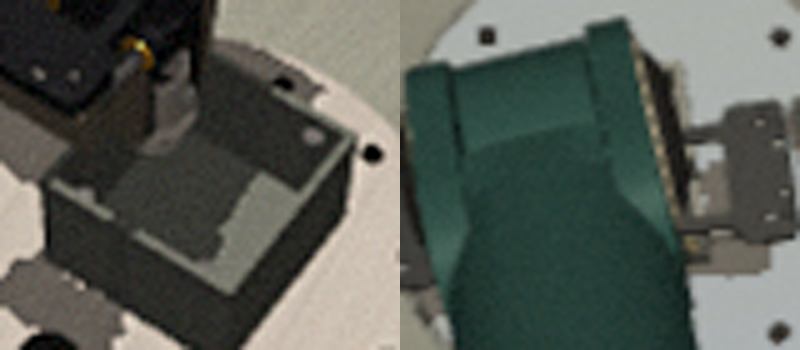

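The scene view shows B just above the rim at crop (170,120), on the box's -x side as planned. Lowering in.

Request:
step_arm(targets=[0,0,-0.01,0,0,0,0.02,0,0,-0.01,0,0,0,0.02,0,0,-0.008,0,0,0,0.02,0,0,-0.007,0,0,0,0.02,0,0,0,0,0,0,0.02])

```text
t: 6.72
eef_pos: [527.1, 114.3, 95.6]
tool_rot: [-0.057, 0.998, -0.0, -0.002]
ft_force: [-0.3, 0.6, -0.2]
width: 0.319
```

Request:
step_arm(targets=[0,0,-0.01,0,0,0,0.02,0,0,-0.008,0,0,0,0.02,0,0,-0.006,0,0,0,0.02,0,0,-0.004,0,0,0,0.02,0,0,0,0,0,0,0.02])

```text
t: 7.13
eef_pos: [527.7, 114.4, 68.5]
tool_rot: [-0.057, 0.998, -0.0, -0.001]
ft_force: [-0.1, -0.0, -0.2]
width: 0.321
```

Request:
step_arm(targets=[0,0,-0.001,0,0,0,0.02,0,0,0,0,0,0,0.042,0,0,0,0,0,0,0.042,0,0,0,0,0,0,0.042,0,0,0,0,0,0,0.042])

```text
t: 7.55
eef_pos: [528.6, 114.7, 68.9]
tool_rot: [-0.057, 0.998, 0.0, 0.0]
ft_force: [0.0, 0.8, 0.7]
width: 0.459
```

Request:
step_arm(targets=[0,0,0.008,0,0,0,0.042,0,0,0.015,0,0,0,0.042,0,0,0.025,0,0,0,0.042,0,0,0.035,0,0,0,0.042,0,0,0.035,0,0,0,0.042])

```text
t: 7.97
eef_pos: [527.7, 114.3, 188.0]
tool_rot: [-0.056, 0.998, -0.0, -0.001]
ft_force: [0.1, -0.3, -0.2]
width: 0.457
```

Request:
step_arm(targets=[-0.004,-0.02,0,0,0,-0.02,0.06,-0.008,-0.038,0,0,0,-0.02,0.06,-0.008,-0.038,0,0,0,-0.02,0.06,-0.008,-0.038,0,0,0,-0.02,0.06,-0.008,-0.038,0,0,0,-0.02,0.06])

```text
t: 8.38
eef_pos: [491.6, -59.2, 187.2]
tool_rot: [-0.006, 1.0, 0.0, 0.001]
ft_force: [-0.2, -0.5, 0.4]
width: 0.652
```

Request:
step_arm(targets=[-0.008,-0.038,0,0,0,-0.012,0.06,-0.008,-0.038,0,0,0,0,0.06,-0.008,-0.038,0,0,0,0,0.06,-0.008,-0.038,0,0,0,0,0.06,-0.008,-0.038,0,0,0,0,0.06])

```text
t: 8.8
eef_pos: [451.4, -249.3, 187.2]
tool_rot: [-0.0, 1.0, -0.0, 0.001]
ft_force: [1.0, -0.8, -0.6]
width: 0.653
```

Request:
step_arm(targets=[-0.008,-0.038,0,0,0,0,0.06,-0.008,-0.036,-0.01,0,0,0,0.06,-0.006,-0.02,-0.03,0,0,0,0.06,0,-0.01,-0.03,0,0,0,0.06,0,0,-0.015,0,0,0,0.06])

```text
t: 9.22
eef_pos: [427.6, -354.0, 99.3]
tool_rot: [0.002, 1.0, -0.0, -0.001]
ft_force: [-0.0, 0.4, -0.8]
width: 0.65
```

Request:
step_arm(targets=[0,0,-0.01,0,0,0,0.06,0,0,0,0,0,0,0.06,0,0,0,0,0,0,0.06])

```text
t: 9.47
eef_pos: [430.5, -351.2, 91.9]
tool_rot: [-0.001, 1.0, 0.0, 0.0]
ft_force: [0.2, -0.6, 0.5]
width: 0.647
```

```bash
python3 look.py pics/box2.png 335 205 301 250
```

```text
[ 431.35182621 -351.54462541   92.96306289]
```

View pics/box2.png

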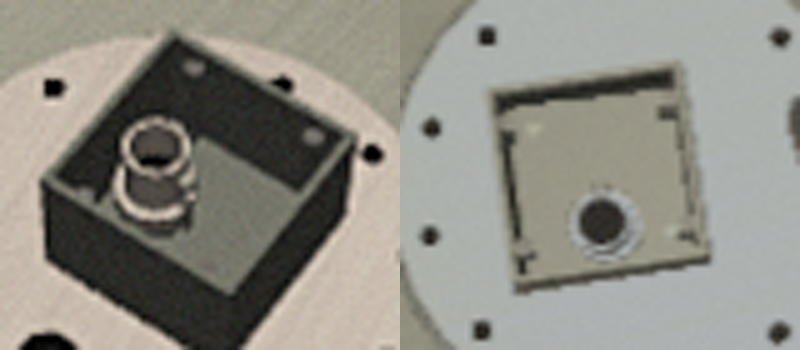

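B stands upright in the box near its -x wall (top crop (603,222)), leaving the other half free. Grasping A.

Request:
step_arm(targets=[0,-0.0005,-0.016,0,0,0,0.06,0,0,-0.014,0,0,0,0.06,0,0,-0.011,0,0,0,0.06,0,0,-0.008,0,0,0,0.06,0,0,-0.005,0,0,0,0.06])

```text
t: 9.98
eef_pos: [430.6, -351.7, 37.4]
tool_rot: [-0.001, 1.0, 0.0, 0.0]
ft_force: [-0.1, 0.5, -0.1]
width: 0.651
```

Request:
step_arm(targets=[0,0,-0.004,0,0,0,0.06,0,0,-0.002,0,0,0,0.06,0,0,0,0,0,0,0.06,0,0,0,0,0,0,0.06])

```text
t: 10.32
eef_pos: [430.6, -352.1, 31.9]
tool_rot: [-0.001, 1.0, -0.0, 0.0]
ft_force: [0.0, -0.5, -0.7]
width: 0.648
```

Request:
step_arm(targets=[0,0,0,0,0,0,0.02,0,0,0,0,0,0,0.02,0,0,0,0,0,0,0.02,0,0,0,0,0,0,0.02,0,0,0,0,0,0,0.02], squeeze=20)

```text
t: 10.73
eef_pos: [430.4, -352.0, 31.7]
tool_rot: [-0.001, 1.0, -0.0, 0.0]
ft_force: [0.2, 0.1, -0.4]
width: 0.321
```

Request:
step_arm(targets=[0,0,0,0,0,0,0.02,0,0,0.005,0,0,0,0.02,0,0,0.02,0,0,0,0.02,0,0,0.035,0,0,0,0.02,0,0,0.035,0,0,0,0.02])

```text
t: 11.15
eef_pos: [429.2, -351.2, 126.8]
tool_rot: [-0.0, 1.0, 0.001, -0.002]
ft_force: [0.5, -0.2, -0.6]
width: 0.318
```

Request:
step_arm(targets=[0.005,0.015,0.025,0,0,0,0.02,0.011,0.036,0.013,0,0,0.016,0.02,0.011,0.036,0.01,0,0,0.016,0.02,0.011,0.036,0.01,0,0,0.016,0.02,0.0115,0.037,0,0,0,0.016,0.02])

```text
t: 11.57
eef_pos: [480.9, -191.0, 187.0]
tool_rot: [-0.032, 0.999, -0.0, 0.002]
ft_force: [1.0, -0.6, -0.4]
width: 0.325
```

Request:
step_arm(targets=[0.0115,0.037,0,0,0,0.016,0.02,0.0115,0.037,0,0,0,0.016,0.02,0.0115,0.037,0,0,0,0.016,0.02,0.0115,0.037,0,0,0,0,0.02,0.0115,0.037,0,0,0,0,0.02])

```text
t: 11.98
eef_pos: [537.4, -5.1, 185.0]
tool_rot: [-0.056, 0.998, 0.0, 0.0]
ft_force: [1.0, -0.4, 0.2]
width: 0.322
```

Request:
step_arm(targets=[0.0115,0.037,0,0,0,0,0.02,0.0115,0.037,0,0,0,0,0.02,0.008,0.027,0,0,0,0,0.02,0.0035,0.015,0,0,0,0,0.02,0,0.0096,0,0,0,0,0.02])

```text
t: 12.4
eef_pos: [571.9, 120.8, 184.5]
tool_rot: [-0.058, 0.998, 0.0, -0.0]
ft_force: [0.8, 0.4, -0.3]
width: 0.32
```

Request:
step_arm(targets=[0,0,-0.02,0,0,0,0.02,0,0,-0.02,0,0,0,0.02,0,0,-0.01,0,0,0,0.02,0,0,0,0,0,0,0.02,0,0,0,0,0,0,0.02])

```text
t: 12.82
eef_pos: [571.6, 117.3, 134.6]
tool_rot: [-0.056, 0.998, -0.0, -0.0]
ft_force: [0.2, -0.6, -0.7]
width: 0.322
```

Lowering A as before.

Request:
step_arm(targets=[0,0,-0.01,0,0,0,0.02,0,0,-0.01,0,0,0,0.02,0,0,-0.008,0,0,0,0.02,0,0,-0.007,0,0,0,0.02,0,0,0,0,0,0,0.02])

```text
t: 13.23
eef_pos: [570.7, 118.4, 97.8]
tool_rot: [-0.057, 0.998, -0.0, -0.001]
ft_force: [-0.4, -0.3, -0.4]
width: 0.32
```

Request:
step_arm(targets=[0,0,-0.01,0,0,0,0.02,0,0,-0.008,0,0,0,0.02,0,0,-0.006,0,0,0,0.02,0,0,-0.005,0,0,0,0.02,0,0,0,0,0,0,0.02])

```text
t: 13.65
eef_pos: [571.0, 118.5, 69.2]
tool_rot: [-0.057, 0.998, -0.0, -0.001]
ft_force: [0.1, -0.6, -0.7]
width: 0.317
```

Request:
step_arm(targets=[0,0,-0.001,0,0,0,0.02,0,0,0,0,0,0,0.042,0,0,0,0,0,0,0.042,0,0,0,0,0,0,0.042,0,0,0,0,0,0,0.042])

```text
t: 14.07
eef_pos: [572.2, 118.8, 70.0]
tool_rot: [-0.056, 0.998, 0.0, 0.0]
ft_force: [0.1, -0.4, -0.9]
width: 0.46
```

Request:
step_arm(targets=[0,0,0.008,0,0,0,0.042,0,0,0.015,0,0,0,0.042,0,0,0.025,0,0,0,0.042,0,0,0.035,0,0,0,0.042,0,0,0.035,0,0,0,0.042])

```text
t: 14.48
eef_pos: [571.3, 118.5, 189.0]
tool_rot: [-0.056, 0.998, -0.0, -0.001]
ft_force: [0.2, 0.9, -0.5]
width: 0.457
```

Request:
step_arm(targets=[0.0004,-0.012,0,0,0,-0.121,0.056,0.0004,-0.012,0,0,0,-0.121,0.056,0.0004,-0.012,0,0,0,-0.121,0.056,0.0004,-0.012,0,0,0,-0.121,0.056,0.0004,-0.012,0,0,0,-0.121,0.056])

```text
t: 14.9
eef_pos: [573.9, 58.2, 188.6]
tool_rot: [0.246, 0.969, 0.0, 0.0]
ft_force: [-0.1, -0.6, 0.4]
width: 0.608
```

Request:
step_arm(targets=[0.0004,-0.012,0,0,0,-0.121,0.056,0.0004,-0.012,0,0,0,-0.121,0.056,0.0004,-0.012,0,0,0,-0.121,0.056,0.0004,-0.012,0,0,0,-0.121,0.056,0.0004,-0.012,0,0,0,-0.121,0.056])

```text
t: 15.32
eef_pos: [575.9, -1.8, 188.4]
tool_rot: [0.524, 0.852, 0.0, 0.0]
ft_force: [0.3, 0.1, -0.4]
width: 0.61
```

Request:
step_arm(targets=[0.0004,-0.0036,0,0,0,-0.121,0.056,0,0,-0.01,0,0,-0.121,0.056,0,0,-0.015,0,0,0,0.056,0,0,-0.005,0,0,0,0.056,0,0,0,0,0,0,0.056])

```text
t: 15.73
eef_pos: [575.4, -4.6, 156.9]
tool_rot: [0.62, 0.784, -0.001, -0.001]
ft_force: [0.3, 0.4, -1.1]
width: 0.611
```

```bash
python3 look.py pics/knob1.png 325 225 325 245
```

```text
[576.49015103  -4.84072578 158.1653811 ]
```

View pics/knob1.png

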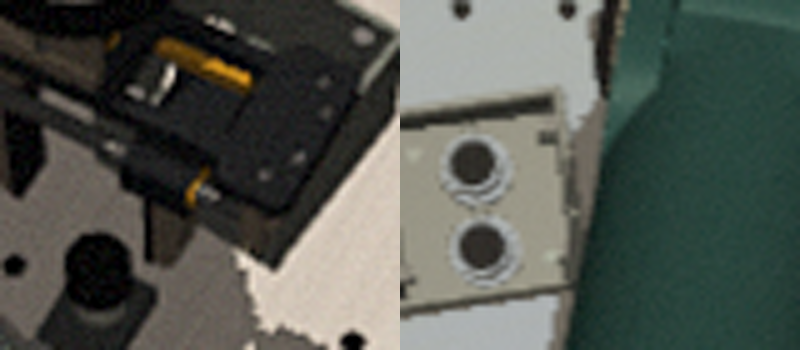

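Both connectors stand in the box (top crop (473,163) and (482,247)). The fingers straddle the knob (scene crop (97,268)), with the jaw axis at 13.4°. Descending onto the knob.

Request:
step_arm(targets=[0,0,-0.015,0,0,0,0.056,0,0,-0.015,0,0,0,0.056,0,0,-0.012,0,0,0,0.056,0,0,-0.008,0,0,0,0.056,0,0,-0.005,0,0,0,0.056])

```text
t: 16.25
eef_pos: [576.1, -4.9, 102.0]
tool_rot: [0.621, 0.784, -0.0, -0.0]
ft_force: [0.6, -0.6, 0.1]
width: 0.608
```

Request:
step_arm(targets=[0,0,-0.005,0,0,0,0.056,0,0,-0.004,0,0,0,0.056,0,0,-0.003,0,0,0,0.056,0,0,0,0,0,0,0.056,0,0,0,0,0,0,0.056])

```text
t: 16.67
eef_pos: [576.4, -4.9, 90.7]
tool_rot: [0.621, 0.784, 0.0, 0.0]
ft_force: [0.0, 0.7, 0.1]
width: 0.609
```

Closing on the knob at 45 N.

Request:
step_arm(targets=[0,0,0,0,0,0,0.02,0,0,0,0,0,0,0.02,0,0,0,0,0,0,0.02,0,0,0,0,0,0,0.02,0,0,0,0,0,0,0.02], squeeze=45)

```text
t: 17.08
eef_pos: [576.3, -4.9, 90.8]
tool_rot: [0.621, 0.784, 0.0, 0.0]
ft_force: [-0.2, 1.1, 2.2]
width: 0.289
```

Request:
step_arm(targets=[0,0,0.003,0,0,0,0.02,0,0,0.003,0,0,0,0.02,0,0,0.003,0,0,0,0.02,0,0,0.003,0,0,0,0.02,0,0,0,0,0,0,0.02])

```text
t: 17.5
eef_pos: [576.3, -4.9, 102.8]
tool_rot: [0.621, 0.784, 0.0, 0.0]
ft_force: [3.6, -0.2, -9.1]
width: 0.291
```

The pull is -9 N at 12 mm, which matches the spring. Going on to the stop.

Request:
step_arm(targets=[0,0,0.003,0,0,0,0.02,0,0,0.003,0,0,0,0.02,0,0,0.002,0,0,0,0.02,0,0,0.001,0,0,0,0.02,0,0,0,0,0,0,0.02])

```text
t: 17.92
eef_pos: [576.2, -4.9, 111.7]
tool_rot: [0.621, 0.784, 0.0, 0.0]
ft_force: [4.1, -0.8, -11.3]
width: 0.292
```

Request:
step_arm(targets=[0,0,0.001,0,0,0,0.02,0,0,0.001,0,0,0,0.02,0,0,0,0,0,0,0.02])

```text
t: 18.17
eef_pos: [576.2, -4.9, 112.9]
tool_rot: [0.621, 0.784, -0.0, 0.0]
ft_force: [6.0, 0.2, -17.2]
width: 0.291
```

The force rose from 11 to 17 N at a 22 mm rise, so the plunger is against its stop. Holding and checking.

Request:
step_arm(targets=[0,0,0,0,0,0,0.02,0,0,0,0,0,0,0.02,0,0,0,0,0,0,0.02,0,0,0,0,0,0,0.02,0,0,0,0,0,0,0.02])

```text
t: 18.58
eef_pos: [576.2, -4.9, 112.9]
tool_rot: [0.621, 0.784, -0.0, 0.0]
ft_force: [6.4, 0.7, -16.5]
width: 0.29
```

```bash
python3 look.py pics/end.png 320 225 325 245; python3 -c "
from rig import status;s=status.observe();print(s['eef_pos'],s['ft_force'],s['width'],s['qvel'].round(4))"
```

```text
[576.22699578  -4.90565933 112.90804318]
[576.22699578  -4.90565933 112.90804318] [  5.12015252  -0.47666767 -16.38064896] 0.28807500742773073 [ 0.0002  0.0004 -0.0004  0.0009  0.0027  0.0007  0.0001]
```

View pics/end.png

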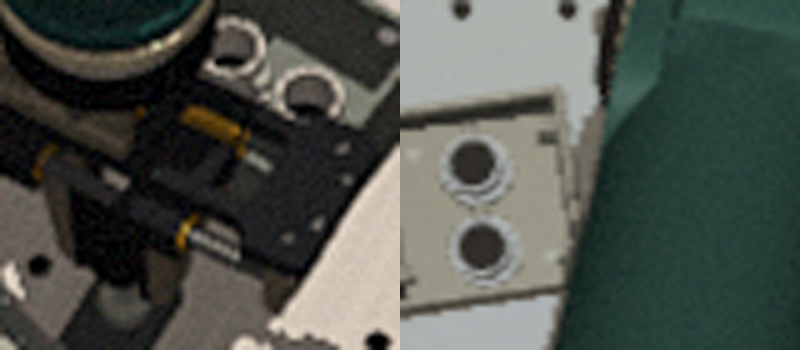

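The knob is raised clear of its collar between the fingers (scene crop (125,290)). Both connectors are in the box, and nothing is moving. Handing in.

```bash
python3 -c "
from rig import order;print(order.close_job())"
```

```text
the job is handed in; nothing more can be done
None
```

Both aluminium connectors are in the switch box. The plunger is at its upper stop with the gripper still holding the knob. I handed the job in at about 18.7 s of the 58 s allowed.

- **Connectors:** I set each one down just above the box floor and released it. The last pictures show both standing upright, side by side, with the fingers clear of them.
- **Plunger:** The grip on the knob is 45 N. The tool rose 22 mm, and the downward pull went from about 9 N at 12 mm to 11 N near the stop, then 16–17 N against it. It held still at hand-in, with no sign of slip. The lift is read from tool travel and force, since the joint itself can't be read.
- **Bystanders:** The arm stayed away from the receptacle, cover plate and screwdriver, and no unexpected forces showed. I did not re-measure their positions at the end.
- **Disagreements:** The two camera views put the box rim and the knob about 4–5 mm lower than the stated heights (about 95.5 and 96 mm against 100 mm). I used the stated heights there, and contact confirmed the knob's height. About 5 N of sideways force stayed on the gripped knob, probably from a small centring error.

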